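# Free the seized vent knob and start the cellar pump

## Task

The cellar pump has stood all winter and the vent knob on top of its pot has seized. Rock the knob back and forth until it breaks free and turn it open, counter-clockwise seen from above, all the way to its stop; only then start the pump by pushing the rocker on the starter box over to on. Leave the jars, the wrench and the stack of lids where they are.

Things in the scene. Friction and masses are not known exactly. Their poses are not given: they have to be found in the camera images.
- pump: The pump, fixed to the bench: an upright grey pot (124 mm across, top face 96 mm above the bench) with the vent knob on top, and a lying grey motor, 92 mm thick, its top 106 mm above the bench, running along the pump's +x to 225 mm from the pot's axis. Origin: on the bench under the pot's axis, which is the knob's axis; z up.
- vent_grip (a point): Point on the axis of the rusty vent knob at the height to grip. The knob is an upright round fluted grip 30 mm across and 33 mm tall on a round foot of radius 18 mm, with a brass pointer rib on its top from the axis out along its x axis. The knob's top is 11 mm above this point, the foot's top 22 mm below, the pot's top 40 mm below. z up; turns with the knob.
- vent_knob (a joint): Turn of the knob, rad: 0 as found, grows as it opens (counter-clockwise from above), 1.3 at its open stop. Seized: it binds hard about 0.24 to either side of 0 (0.28 pressed); forced, fingers just slip on it (1 to 2 N m). Full swings, up to where it binds on one side, then the other, work it loose; after 2 to 5 such rocks it no longer binds opening. Stiff (0.12 N m), stays where left.
- starter_box: Starter box, fixed to the bench: grey box 110 mm (x) by 85 mm (y), 75 mm tall, with a rocker on its top. Origin: centre of its underside; z up.
- pump_switch (a joint): Tilt of the rocker in rad: 0 off (the end towards the box's +x stands up), 0.44 on (that end is down). Over-centre: pushed past the middle (0.22) it snaps over by itself and stays. It takes about 5 N at switch_press.
- switch_press (a point): Where to push: on the upper face of the rocker's end that stands up when off, 18 mm from its axis, on its middle line; about 95 mm above the bench when off, 87 mm when on. The rocker is a grey paddle 54 by 30 mm; its axis runs along the box's y, 83 mm above the bench, over the box's origin. The point turns with it.
- jar_tomato: Closed jar of tomato, 82 mm across, 128 mm tall, 0.65 kg, loose. Origin: centre of its underside.
- jar_pickle: Closed jar of pickles, 82 mm across, 128 mm tall, 0.65 kg, loose. Origin: centre of its underside.
- wrench: Steel wrench lying on the bench, loose, not needed. Origin: under its middle.
- lid_stack: Stack of metal jar lids, 86 mm across, 40 mm tall, loose. Origin: centre of its underside.

How it is judged:
On the way, in this order (a step that is already met when the one before it is completed fails the run):
1. the vent knob has broken free and is turned open to its stop (at least 1.1 rad) (value of joint vent_knob above 1.1 rad), for 0.2 s.
2. the rocker is over to on (value of joint pump_switch above 0.36 rad), for 0.2 s.
At the end, for the whole second after the job is handed in: the vent knob stands open at its stop (at least 1.1 of its 1.3 rad) and the rocker stays at on (above 0.36 of 0.44 rad) (value of joint vent_knob above 1.1 rad and value of joint pump_switch above 0.36 rad); the robot touches nothing.
It fails at once if the pump is switched on before the vent knob is open (value of joint pump_switch above 0.25 rad and value of joint vent_knob below 1.05 rad).
It fails at once if a jar, the wrench or the stack of lids is moved by more than 20 mm or knocked over (distance of any of jar_tomato, jar_pickle, wrench, lid_stack from where it was at the start of the episode above 0.02 m or angle between any of jar_tomato, jar_pickle's own z axis and vertical above 0.5 rad).
It also fails if it takes over 61 s, if anything falls off the work surface, if the arm or the gripper's body presses on something with over 40 N, if the wrist force passes 120 N, or if a joint passes its speed limit or range.

## Robot

A 7-joint arm with a two-finger parallel gripper is mounted at the origin on the work surface. World frame = base frame: x ahead of the robot, y to its left, z up, the work surface at z = 0. Lengths are in m, angles in rad, forces in N, time in s.
With the tool pointing down it reaches from about 0.425 to 0.925 m from the base axis. Payload 6.8 kg.
Tool frame: the origin (TCP) lies on the front face of the gripper's body, between the roots of the fingers; the fingertips stand 73 mm ahead of it and the grasp point (between the pads) lies 54 mm ahead of it (env.nose_length is the distance from the TCP to the fingertips, in m); z points along the fingers, y is the line along which they close (so a half turn about z gives the same grasp; the last joint's range is limited). The gripper opens to 85 mm and grips with 20 to 120 N. Pads are 22 mm wide; open, the fingers measure 114 mm over their backs; the gripper's body (76 mm by 85 mm) begins 54 mm behind the grasp point. The pads swing forward as they close: fully open they stand 13 mm farther back than shut.
Start: joints at [1.029, 0.477, 0.022, 1.555, -0.011, 1.109, -0.083], TCP at [0.284, -0.612, 0.304] pointing down, gripper open.
Joint ranges: [-2.96, 2.96], [-0.34, 2.1], [-1.41, 1.46], [0.24, 2.44], [-1.37, 4.51], [0.17, 1.92], [-2.96, 2.96]. Speed limits (rad/s): [2.39, 2.39, 3.14, 3.14, 3.14, 3.14, 3.14].

## Interface

Orientations are given as a unit quaternion [w, x, y, z].
In Python, from cell import env, kin, camera, calibration, job gives the robot as it stands. The module is installed in compiled form; this text tells all that it offers. Calls block until the motion is done:
- env.reach(position, orientation): joint-space move of the TCP to a pose.
- env.movel(position, velocity=0.15, rot=None, stop_force=None): straight line of the TCP; rot=None keeps the orientation; velocity is the mean speed in m/s. With stop_force (N) it stops when the force on the tool has changed by that much, and returns True; else False.
- env.goto_joints(angles): joint-space move.
- env.grip(opening, f_grip=None): finger opening in m; f_grip is the grip in N (None keeps the last); returns when the fingers have stopped.
- env.dwell(seconds).
- kin.inverse_kinematics(position, orientation): joint angles nearest the present ones, or None.
- env.get_state(): the state.
- camera(name): name is "scene" or "top" or "wrist"; returns (picture, depth): 420x560x3 uint8, blue, green, red; 420x560 float32, m along the optical axis (not along the pixel's ray), 0 where there is no reading.
- calibration(name): a dict with "fx", "fy", "cx", "cy" (pixels), "rvec" (rotation vector, rad) and "tvec" (3), from world to camera coordinates, as OpenCV has them. Camera axes: x right, y down, z forward; pixel columns grow to the right and rows downward; lengths in m; the calibration is good to about 2 mm. A picture is of the moment at which its call begins: read the wrist's pose just before it. calibration takes no time and is no camera call; for the wrist camera it gives the pose at the moment of the call.
A pose or a line that the arm cannot do raises env.PlanningError and nothing moves.
- job.job_done(): hands the job in; it is judged then, once.
The state is a dict: "time": time; "qpos": joint angles; "joint_velocities": joint speeds; "joint_torque": joint torques, N m; "tcp_pos": TCP position; "orientation": TCP orientation; "force": force on the tool from outside, world axes, zero at the start; "torque": the same for the moment, N m; "opening": finger opening in m; "gripper_force": force on a finger pad.
Only numpy, scipy, OpenCV 4.12 (cv2) and the standard library are available. Lean on these libraries where they do the work, as an engineer would, in place of code of your own. Each camera call takes 0.05 s, during which the arm holds its last target. There are 200 camera calls.

## Working session

There is one attempt and no reset: what is moved stays moved. The work goes in short steps, each a Python script; the robot and the scene stay as the last script left them, time stands still between calls to the robot, and variables do not carry over. Pictures are saved under pics/ and viewed, at most 10 in all, crops included, and the job is handed in when it is done.

```bash
mkdir -p pics
python3 - <<'E'
from cell import env,camera,calibration
import cv2,numpy as np
for n in("scene","top"):
    p,d=camera(n); cv2.imwrite(f"pics/{n}0.png",p); np.savez(f"{n}0.npz",p=p,d=d)
    print(n,calibration(n))
print(env.get_state())
E
```

```text
scene {'fx': 445.1822349933521, 'fy': 445.1822349933521, 'cx': 278.1093410031244, 'cy': 216.3171695427882, 'rvec': array([ 2.21471867,  1.07405115, -0.40174211]), 'tvec': array([-0.32663963, -0.25532278,  1.58048203])}
top {'fx': 470.1238633479161, 'fy': 470.1238633479161, 'cx': 275.8452442033044, 'cy': 204.67069376539354, 'rvec': array([ 2.13498606, -2.11959659,  0.23364369]), 'tvec': array([-0.01803053,  0.51246736,  1.13262997])}
{'time': 0.1, 'qpos': array([ 1.02891194,  0.4777509 ,  0.02234431,  1.5563522 , -0.01149237,
        1.10931826, -0.08309198]), 'joint_velocities': array([-9.52182377e-04, -1.80483985e-03, -2.77251377e-04, -2.71667628e-03,
       -9.22970710e-05, -6.61973741e-05, -3.11690052e-04]), 'joint_torque': array([ 5.48013108e-03, -5.97758639e+01,  1.61391858e+00, -2.81953132e+01,
        1.27716290e-02,  5.04687967e-03,  4.42550444e-06]), 'tcp_pos': array([ 0.28352634, -0.61210424,  0.3030006 ]), 'orientation': array([-8.13507106e-04,  9.76567372e-01,  2.15210234e-01, -2.47150477e-04]), 'force': array([ 0.3093951 , -0.11435199,  0.30476867]), 'torque': array([-0.02529178, -0.01275487, -0.06190426]), 'gripper_force': 0.0, 'opening': 0.08555078867763555}
```

View pics/scene0.png

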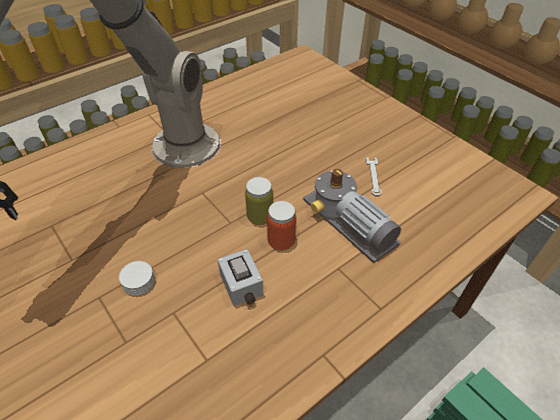

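View pics/top0.png

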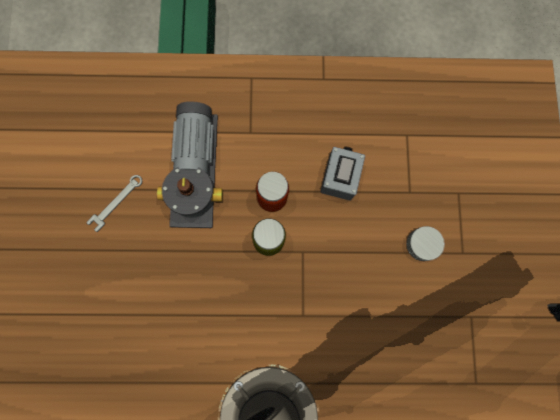

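The scene view shows the pump knob at (336,177), the box rocker at (239,268), and jars at (259,200) and (281,225). In the top view the knob is at (186,185) with the motor towards the image's top, the rocker is at (344,169), and the lids and wrench are clear of both. Next I measure with depth and rays.

```bash
cat > h.py <<'E'
import numpy as np,cv2
from cell import env,kin,camera,calibration,job
def cal(c):
    R=cv2.Rodrigues(np.array(c["rvec"]))[0];t=np.array(c["tvec"]);return R,t
def ray(c,u,v):
    R,t=cal(c);d=R.T@np.array([(u-c["cx"])/c["fx"],(v-c["cy"])/c["fy"],1.]);return -R.T@t,d
def plane(c,u,v,z):
    o,d=ray(c,u,v);return o+d*(z-o[2])/d[2]
def cloud(c,d):
    R,t=cal(c);v,u=np.indices(d.shape);P=np.stack([(u-c["cx"])/c["fx"]*d,(v-c["cy"])/c["fy"]*d,d],-1)-t
    return P@R
def tri(rays):
    A=np.zeros((3,3));b=np.zeros(3)
    for o,d in rays:
        d=d/np.linalg.norm(d);M=np.eye(3)-np.outer(d,d);A+=M;b+=M@o
    return np.linalg.solve(A,b)
E
python3 - <<'E'
from h import *
for n,(ku,kv),(bu,bv) in(("top",(186,185),(344,169)),("scene",(336,177),(239,268))):
    f=np.load(n+"0.npz");c=calibration(n);P=cloud(c,f["d"])
    print(n,"knob px",P[kv,ku],"box",P[bv,bu])
    k=P[kv-30:kv+30,ku-30:ku+30].reshape(-1,3);k=k[(k[:,2]>.125)&(k[:,2]<.2)];print(len(k),k.min(0),k.max(0),k.mean(0))
    k=P[kv-70:kv+70,ku-70:ku+70].reshape(-1,3);k=k[(k[:,2]>.09)&(k[:,2]<.1)];print("pot",len(k),cv2.minEnclosingCircle(k[:,:2].astype(np.float32)))
    k=P[bv-40:bv+40,bu-40:bu+40].reshape(-1,3);q=k[(k[:,2]>.068)&(k[:,2]<.08)];print("box",len(q),cv2.minAreaRect(q[:,:2].astype(np.float32)))
    q=k[(k[:,2]>.083)&(k[:,2]<.11)];print("rocker",len(q),q.mean(0),q[q[:,2].argmax()])
    big=cv2.resize(np.hstack([f["p"][kv-45:kv+45,ku-45:ku+45],f["p"][bv-45:bv+45,bu-45:bu+45]]),None,fx=4,fy=4,interpolation=2)
    cv2.imwrite(f"pics/{n}crop.png",big)
c=calibration("top");s=calibration("scene")
print(tri([ray(c,186,185),ray(s,336,177)]))
P=cloud(c,np.load("top0.npz")["d"])
for nm,(u,v) in dict(tom=(272,184),pick=(268,233),lid=(427,241)).items():print(nm,P[v,u])
E
```

```text
top knob px [0.53848918 0.19671456 0.14454121] box [ 0.59738921 -0.18251831  0.08690761]
161 [0.5255451  0.18861983 0.12553728] [0.55675345 0.21817401 0.15148874] [0.53876184 0.20258575 0.1433178 ]
pot 2528 ((0.5676497220993042, 0.13215573132038116), 0.19043314456939697)
box 1059 ((0.5983261466026306, -0.1840614378452301), (0.08499875664710999, 0.11069229990243912), 75.54132080078125)
rocker 262 [ 0.59905422 -0.18424299  0.08925154] [ 0.61491475 -0.20090264  0.09813501]
scene knob px [0.54890051 0.19293151 0.13849116] box [ 0.60792289 -0.18957186  0.09340175]
118 [0.52563887 0.18816537 0.12530827] [0.55871357 0.21849684 0.15135416] [0.54506538 0.20066669 0.14075402]
pot 1440 ((0.6162145137786865, 0.11710304766893387), 0.1870906800031662)
box 938 ((0.598671019077301, -0.13544736802577972), (0.12536965310573578, 0.20484308898448944), 1.3326938152313232)
rocker 241 [ 0.59860761 -0.1710094   0.08997863] [ 0.62008149 -0.20061042  0.09976892]
[0.54238947 0.19971355 0.12947139]
tom [ 0.548249   -0.00337917  0.12311994]
pick [0.43008096 0.00518579 0.12690327]
lid [ 0.42525618 -0.39683636  0.03788499]
```

View pics/topcrop.png

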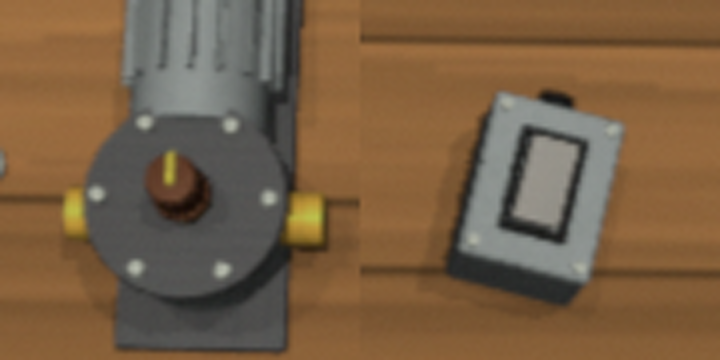

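The knob's pointer points away from the robot (about +x). The box is turned about -15° and its rocker sits centred. I'll move above the knob for wrist views and check the joint-7 room.

```bash
cat >> h.py <<'E'
def down(a): return np.array([0,np.cos(a/2),np.sin(a/2),0])
E
python3 - <<'E'
from h import *
f=np.load("top0.npz");P=cloud(calibration("top"),f["d"])
k=P[129:209,304:384].reshape(-1,3);q=k[(k[:,2]>.081)&(k[:,2]<.11)]
A=np.c_[q[:,:2]-[.598,-.184],np.ones(len(q))];print("rocker slope",np.linalg.lstsq(A,q[:,2],rcond=None)[0], cv2.minAreaRect(q[:,:2].astype(np.float32)))
for a in np.arange(-3,3.2,.5):
    j=kin.inverse_kinematics([.541,.203,.082+.108],down(a)); print(round(a,2),None if j is None else np.round(j,2))
E
```

```text
rocker slope [ 0.16580934 -0.00580671  0.08835968] ((0.5958197116851807, -0.1831289827823639), (0.04253215715289116, 0.07167711853981018), 76.8572006225586)
-3.0 [ 0.22  0.63 -0.93  1.85  0.61  0.98  0.74]
-2.5 [ 0.36  0.78 -1.19  1.84  0.81  1.11  1.08]
-2.0 [ 0.36  0.78 -1.19  1.84  0.81  1.11  1.58]
-1.5 [ 0.36  0.78 -1.19  1.84  0.81  1.11  2.08]
-1.0 [-1.2   0.72  1.06  1.94 -0.77  0.96 -2.33]
-0.5 [-0.15  0.49 -0.41  1.87  0.26  0.84 -2.76]
0.0 [-0.08  0.5  -0.5   1.87  0.31  0.85 -2.31]
0.5 [ 0.04  0.54 -0.66  1.86  0.42  0.89 -1.9 ]
1.0 [ 0.12  0.57 -0.77  1.85  0.5   0.92 -1.46]
1.5 [ 0.16  0.6  -0.84  1.85  0.54  0.94 -1.  ]
2.0 [ 0.14  0.58 -0.8   1.85  0.52  0.93 -0.48]
2.5 [ 0.17  0.6  -0.85  1.85  0.55  0.95 -0.  ]
3.0 [ 0.2   0.62 -0.9   1.85  0.59  0.96  0.47]
```

Run:
```python
from h import *
env.reach([.541,.203,.30],down(np.pi-.01))
s=env.get_state();print(s["time"],s["tcp_pos"],s["qpos"])
c=calibration("wrist");p,d=camera("wrist");cv2.imwrite("pics/w0.png",p)
P=cloud(c,d);k=P.reshape(-1,3);k=k[(np.hypot(k[:,0]-.541,k[:,1]-.203)<.04)&(k[:,2]>.12)&(k[:,2]<.16)]
t=k[k[:,2]>k[:,2].max()-.006];print(len(k),k.min(0),k.max(0),cv2.minEnclosingCircle(k[:,:2].astype(np.float32)),np.median(t,0))
u,w=(lambda q:(q[0]/q[2]*c["fx"]+c["cx"],q[1]/q[2]*c["fy"]+c["cy"]))(cal(c)[0]@np.array([.541,.203,.147])+cal(c)[1]);print("expected px",u,w)
```

```text
3.1 [0.54147633 0.20204271 0.29980634] [ 0.30696544  0.52404015 -1.04638329  1.74721254  0.49206214  1.16124639
  0.67357202]
1817 [0.52235154 0.18866711 0.12005044] [0.55330652 0.2200947  0.15302145] ((0.5384421348571777, 0.20427781343460083), 0.016192272305488586) [0.53802466 0.20414547 0.14870047]
expected px 280.40783348227694 226.41240429853272
```

View pics/w0.png

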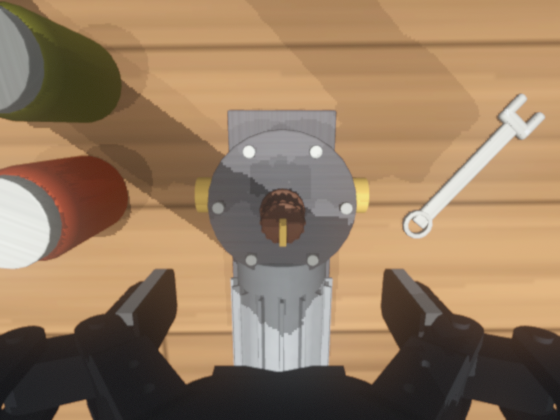

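The wrist view shows the knob centred at about (282,215), pointer along world +x, wrench and jars clear of the fingers. Now I grip it and start rocking with joint 7.

```bash
cat >> h.py <<'E'
def tz(): return env.get_state()["torque"][2]
def swing(q0,frm,to,step,lim,t0):
    """turn joint 7 in steps until |torque change| > lim or 'to' reached; returns angle"""
    a=frm;n=0;log=[]
    while abs(to-a)>1e-6:
        a+=np.clip(to-a,-step,step);q=q0.copy();q[6]+=a;env.goto_joints(q);m=tz()-t0;log.append((round(a,2),round(m,2)))
        if abs(m)>lim and np.sign(m)==-np.sign(to-frm): break
    print(log,"t",round(env.get_state()["time"],2));return a
E
python3 - <<'E'
from h import *
env.movel([.5395,.2038,.191],velocity=.12)
print(env.get_state()["force"],tz())
env.grip(.0,f_grip=80)
s=env.get_state();print(s["time"],s["tcp_pos"],s["opening"],s["gripper_force"],s["force"],s["torque"])
q0=s["qpos"].copy();np.save("q0.npy",q0);t0=s["torque"][2]
a=swing(q0,0,.12,.06,.7,t0)
E
```

```text
[0.46389422 0.80810885 1.02212154] 0.0033856746534345486
4.7667 [0.53963309 0.2044689  0.1917273 ] 0.027817342442742903 79.11123633384705 [-0.92099152  0.58637697  5.09352517] [ 0.13634658  0.27804393 -0.01448375]
[(np.float64(0.06), np.float64(0.12)), (np.float64(0.12), np.float64(0.16))] t 5.27
```

```bash
sed -i 's/ and np.sign(m)==-np.sign(to-frm)//' h.py
python3 - <<'E'
from h import *
s=env.get_state();q=s["orientation"];print("yaw",2*np.arctan2(q[2],q[1]),s["torque"],s["opening"],s["tcp_pos"])
q0=np.load("q0.npy");t0=-.014
a=swing(q0,.12,.36,.04,.75,t0)
a=swing(q0,a,a-.2,.2,9,t0)
a=swing(q0,a,a-.5,.04,.75,t0)
np.save("a.npy",a)
E
```

```text
yaw 3.2498413134931883 [-0.04859175  0.15845412  0.14839833] 0.02756423610825478 [0.53961281 0.20448763 0.19176214]
[(np.float64(0.16), np.float64(0.12)), (np.float64(0.2), np.float64(0.1)), (np.float64(0.24), np.float64(0.13)), (np.float64(0.28), np.float64(-0.63)), (np.float64(0.32), np.float64(-1.48))] t 6.52
[(np.float64(0.12), np.float64(-0.11))] t 6.83
[(np.float64(0.08), np.float64(-0.11)), (np.float64(0.04), np.float64(-0.13)), (np.float64(-0.0), np.float64(-0.12)), (np.float64(-0.04), np.float64(-0.12)), (np.float64(-0.08), np.float64(-0.13)), (np.float64(-0.12), np.float64(-0.1)), (np.float64(-0.16), np.float64(-0.1)), (np.float64(-0.2), np.float64(-0.07)), (np.float64(-0.24), np.float64(-0.08)), (np.float64(-0.28), np.float64(0.72)), (np.float64(-0.32), np.float64(1.55))] t 9.57
```

The bind shows clearly at ±0.26 with no slip. I'll keep rocking until the opening side no longer binds.

Run:
```python
from h import *
q0=np.load("q0.npy");t0=-.014;a=float(np.load("a.npy"))
for i in range(6):
    a=swing(q0,a,.2,.6,9,t0); a=swing(q0,a,.3,.05,.75,t0)
    if abs(tz()-t0)<.5:
        a=swing(q0,a,1.45,.15,.8,t0); break
    a=swing(q0,a,-.2,.6,9,t0); a=swing(q0,a,-.3,.05,.75,t0)
print(a,env.get_state()["tcp_pos"],env.get_state()["opening"]);np.save("a.npy",a)
```

```text
[(np.float64(0.2), np.float64(-0.03))] t 10.14
[(np.float64(0.25), np.float64(-0.01)), (np.float64(0.3), np.float64(-0.85))] t 10.64
[(np.float64(-0.2), np.float64(0.05))] t 11.19
[(np.float64(-0.25), np.float64(0.03)), (np.float64(-0.3), np.float64(1.05))] t 11.69
[(np.float64(0.2), np.float64(0.08))] t 12.24
[(np.float64(0.25), np.float64(-0.06)), (np.float64(0.3), np.float64(-1.07))] t 12.74
[(np.float64(-0.2), np.float64(-0.03))] t 13.29
[(np.float64(-0.25), np.float64(0.13)), (np.float64(-0.3), np.float64(1.04))] t 13.79
[(np.float64(0.2), np.float64(0.11))] t 14.34
[(np.float64(0.25), np.float64(0.12)), (np.float64(0.3), np.float64(0.11))] t 14.84
[(np.float64(0.45), np.float64(0.11)), (np.float64(0.6), np.float64(0.1)), (np.float64(0.75), np.float64(0.15)), (np.float64(0.9), np.float64(0.14)), (np.float64(1.05), np.float64(0.15)), (np.float64(1.2), np.float64(0.19)), (np.float64(1.35), np.float64(0.13)), (np.float64(1.45), np.float64(-2.85))] t 16.96
1.45 [0.54052125 0.20358945 0.19189544] 0.022452105349810063
```

Broke free after three rocks and ran to the stop. I'll release, lift and verify the pointer, then look at the rocker.

Run:
```python
from h import *
env.grip(.085); s=env.get_state()
p=s["tcp_pos"]; env.movel([p[0],p[1],.31],velocity=.2)
c=calibration("wrist");p1,_=camera("wrist")
ax=-np.deg2rad(14)
sw=np.array([.598,-.184])+.0175*np.array([np.cos(ax),np.sin(ax)])
env.reach([sw[0]-.03,sw[1],.31],down(np.pi+ax))
c=calibration("wrist");p2,d=camera("wrist")
P=cloud(c,d);k=P.reshape(-1,3);k=k[np.hypot(k[:,0]-.598,k[:,1]+.184)<.08]
q=k[(k[:,2]>.068)&(k[:,2]<.079)];print("box",cv2.minAreaRect(q[:,:2].astype(np.float32)))
q=k[(k[:,2]>.081)&(k[:,2]<.11)];A=np.c_[q[:,:2]-[.598,-.184],np.ones(len(q))];print("rocker",np.linalg.lstsq(A,q[:,2],rcond=None)[0],cv2.minAreaRect(q[:,:2].astype(np.float32)),q.max(0))
m=q[np.hypot(q[:,0]-sw[0],q[:,1]-sw[1])<.004];print("z at press",sw,np.median(m,0))
cv2.imwrite("pics/w1.png",np.hstack([p1[:,100:460],p2[:,100:460]]));print(env.get_state()["time"])
```

```text
box ((0.5968581438064575, -0.18422074615955353), (0.08509381860494614, 0.10938404500484467), 75.5707778930664)
rocker [ 0.08982331 -0.02978955  0.08921104] ((0.5996880531311035, -0.19096428155899048), (0.05480853468179703, 0.07631804794073105), 75.48011016845703) [ 0.63554078 -0.15527694  0.09950945]
z at press [ 0.61498018 -0.18823363] [ 0.61498522 -0.18829187  0.09682572]
19.8917
```

View pics/w1.png

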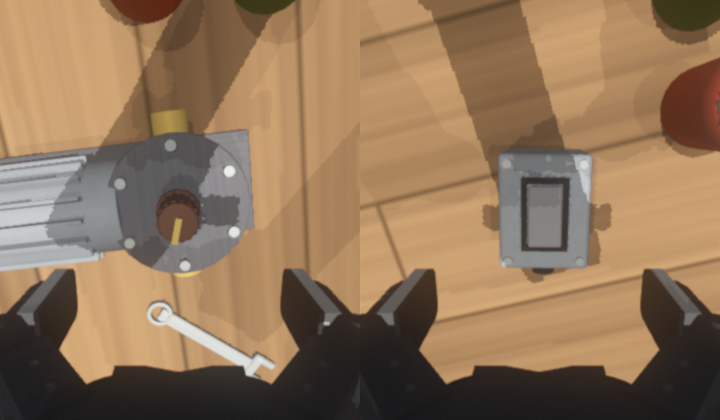

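The pointer has turned about 1.3 rad: at (178,235), against the motor direction to the left. The rocker is at (545,215) with its +x end still up and the area around it clear. Closing the fingers and pressing now.

Run:
```python
from h import *
ax=-np.deg2rad(14.4);sw=np.array([.5975,-.184])+.019*np.array([np.cos(ax),np.sin(ax)])
n=env.nose_length;env.grip(0,f_grip=20);print(n,env.get_state()["opening"])
env.movel([*sw,.31]);env.movel([*sw,.108+n],velocity=.15)
r=env.movel([*sw,.086+n],velocity=.03,stop_force=18)
s=env.get_state();print(r,s["tcp_pos"][2]-n,s["force"])
env.dwell(.3);env.movel([*sw,.30]);env.movel([sw[0]-.03,sw[1],.31])
c=calibration("wrist");p,d=camera("wrist");cv2.imwrite("pics/w2.png",p)
k=cloud(c,d).reshape(-1,3)
e=np.array([np.cos(ax),np.sin(ax)]);k=k[np.abs((k[:,:2]-[.5975,-.184])@[-e[1],e[0]])<.01]
x=(k[:,:2]-[.5975,-.184])@e
for u in(-.02,-.01,0,.01,.02):print(u,np.median(k[np.abs(x-u)<.002,2]))
print(env.get_state()["time"])
```

```text
0.0726 0.00035347030014006725
False 0.08813260297597203 [ 3.66437024 -1.59103221  9.00928066]
-0.02 0.27591274256413434
-0.01 0.27609803728700866
0 0.09313860328149093
0.01 0.09058207354900762
0.02 0.0881308261828134
24.7167
```

The rocker now slopes down toward its +x end (-0.25), so it has snapped over to on. The gripper is clear.

```bash
python3 -c "
from cell import job
print(job.job_done())"
```

```text
the job is handed in; nothing more can be done
None
```

The vent knob broke free after three rocks and is turned open to its stop; the rocker was then pushed over to on, nothing else was touched, and the job was handed in at about 25 s of the 61 s limit.

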